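Park the grinding ball at the top of the rinsing gutter

TASK

The washed steel grinding ball has rolled down to the low end (blue lip) of the sloped rinsing gutter. With the fingertips, push it steadily up the gutter and over the crest into the dip, so that it rests against the red end stop and stays there when you let go. Only push it: do not pick it up or flick it, and leave the beaker, the amber jar and the metal pot where they stand.

Things in the scene. Friction and masses are not known exactly. Their poses are not given: they have to be found in the camera images.
- gutter: Straight open steel channel on a grey foot plate (260 x 70 x 8 mm), fixed to the bench; 44 mm wide inside, 50 mm outside; side walls 12 mm above its floor. Origin: centre of the plate's underside, on the bench. z up; x horizontal along the channel, from low to high end; y across. Floor climbs at 6 degrees to the crest (x = 60 mm, 52 mm above the bench), then falls at 7 degrees to the red stop.
- low_lip (a point): Foot of the blue lip's inner face, on the floor at the low end (gutter x = -115 mm, 34 mm above the bench). The lip, 8 mm thick, stands only 10 mm above the floor, so fingers can come down behind the ball and pass over the lip.
- crest (a point): The gutter's highest floor point, mid-width: x = 60 mm in the gutter frame, 52 mm above the bench. Beyond it the floor falls into the dip.
- end_stop (a point): Foot of the red end stop's face, on the floor at the end of the dip (gutter x = 116 mm, 45 mm above the bench). The stop is 10 mm thick and stands 26 mm above the floor.
- ball_center (a point): Centre of the polished dark steel grinding ball, 40 mm in diameter, about 260 g, smooth, free to roll. Starts at rest against the blue lip: centre at gutter x = -100 mm, 55 mm above the bench. Let go before the crest, it rolls back down. At rest in the dip against the red stop: centre at gutter x = 98 mm, 67 mm above the bench.
- beaker: Empty glass beaker, 66 mm wide, 85 mm tall, loose, standing beside the gutter; to be left alone. Origin: centre of its underside.
- jar: Amber glass jar with a white cap, 56 mm wide, 75 mm tall, loose; to be left alone. Origin: centre of its underside.
- pot: Closed aluminium sample pot, 68 mm wide, 60 mm tall, loose; to be left alone. Origin: centre of its underside.
Things that resemble listed ones, but are neither listed nor needed, are in the scene too. Of the things shaped like the part that bears ball_center, the dark steel one is meant.

How it is judged:
By the outcome, as a careful person would: the job done as asked, in the order asked, and still so for the second after the job is handed in, with the robot touching nothing.
It also fails if it takes over 36 s, if anything falls off the work surface, if the arm or the gripper's body presses on something with over 40 N, if the wrist force passes 120 N, or if a joint passes its speed limit or range.

ROBOT

A 6-joint arm with a two-finger parallel gripper is mounted at the origin on the work surface. World frame = base frame: x ahead of the robot, y to its left, z up, the work surface at z = 0. Lengths are in mm, angles in rad, forces in N, time in s.
With the tool pointing down it reaches from about 300 to 1000 mm from the base axis. Payload 5.1 kg.
Tool frame: the origin (TCP) lies midway between the tips of the shut fingers; the grasp point (between the pads) lies 19 mm behind it; z points along the fingers, x is the direction in which the jaws open and shut, and the axes are right-handed (so a half turn about z gives the same grasp; the last joint's range is limited). The gripper opens to 95 mm and grips with 3 to 60 N. Pads are 20 mm wide; open, the fingers measure 119 mm over their backs; the gripper's body (75 mm by 180 mm) begins 59 mm behind the grasp point.
Start: joints at [1.073, 0.124, 1.65, -0, 1.367, -0.083], TCP at [261.973, 594.857, 214.656] pointing down, gripper open.
Joint ranges: [-2.61, 2.61], [-1.02, 2.33], [0.03, 2.71], [-1.35, 4.49], [0.32, 2.68], [-2.91, 2.91]. Speed limits (rad/s): [2.57, 2.57, 3.14, 3.14, 3.14, 3.14].

INTERFACE

Orientations are given as a unit quaternion [w, x, y, z].
In Python, from bench import env gives the robot as it stands.
- The arm moves only by the shell command python3 -m jog 'ROWS' [FORCE]. ROWS is JSON, a list of rows, each a list of 5 numbers: the shift along the tool's x, y, z in mm, then the turn about the tool's z in rad, then the finger opening in mm, from 0 to 95.1. A call has 1 to 8 rows; each row is the pose to reach, as a shift and turn from the pose measured when the call began, along the tool's axes at that moment; what a row does not reach only later rows make up. A row lasts 1/8 s, in which the tool goes at most 62.5 mm and 10.7 degrees, less where a joint would pass 70% of its speed; a pose out of reach is approached as far as the arm can. A call with a gripper value outside its range is refused whole. The fingers move at their own pace and stop on an object; FORCE is the grip in N (left out, the last holds). Time passes only in rows, so rows that repeat a pose let the fingers close. It gives the time, the measured TCP pose, the force and the opening at its end, in the units of the state.
- env.sense(): the state, without advancing time (a new reading comes with each control period).
- env.grab_frame(name): name is "scene" or "side" or "wrist"; returns the picture (400x640x3 uint8, red, green, blue); there is no depth.
- env.calibration(name): a dict with "vfov" (degrees; the focal length in pixels is half the picture's height over the tangent of half this angle, whatever the lens; pixels are square), "cx", "cy" (the principal point, pixels), "pose" (4x4, takes a point from camera to world coordinates). Camera axes: x right, y down, z forward; pixel columns grow to the right and rows downward; lengths in mm; the calibration is good to about 2 mm. A picture is of the moment at which its call begins: read the wrist's pose just before it. calibration takes no time and is no camera call; for the wrist camera it gives the pose at the moment of the call.
- env.sign_off(): hands the job in, once; it reports no verdict.
The state is a dict: "t": time; "q": joint angles; "joint_velocities": joint speeds; "tau": joint torques, N m; "ee_pos": TCP position; "tool_rot": TCP orientation; "ft_force": force on the tool from outside, world axes, zero at the start; "ft_torque": the same for the moment, N m; "width": opening from 0.0 (shut) to 1.0 (fully open).
Only numpy, scipy, OpenCV 4.12 (cv2) and the standard library are available. Lean on these libraries where they do the work, as an engineer would, in place of code of your own. Each camera call takes 0.05 s, during which the arm holds its last target.

## Working session

There is one attempt and no reset: what is moved stays moved. The work goes in short steps, Python scripts to look and compute and a shell command to move; the robot and the scene stay as the last step left them, time stands still between calls to the robot, and variables do not carry over. Pictures are saved under pics/ and viewed, and the job is handed in when it is done.

```bash
mkdir -p pics; ls
python3 - <<'E'
from bench import env
import cv2,numpy as np
print(env.sense())
for n in ["scene","side","wrist"]:
    c=env.calibration(n); print(n,c["vfov"],c["cx"],c["cy"],np.round(c["pose"],3).tolist(), [k for k in c])
    cv2.imwrite(f"pics/{n}0.png",env.grab_frame(n)[:,:,::-1])
E
```

```text
pics
{'t': 0.0, 'q': array([ 1.07340854e+00,  1.24508946e-01,  1.65167415e+00, -1.31724507e-05,
        1.36749686e+00, -8.26260505e-02]), 'joint_velocities': array([-0.00061861,  0.00197569, -0.00033647,  0.00048583,  0.0010845 ,
        0.00153693]), 'tau': array([-8.31675625e-04, -4.17592049e+01, -3.59937000e+01,  7.74492254e-02,
        4.91961383e-02, -1.70780500e-04]), 'ee_pos': array([261.66842658, 594.29908613, 213.38447914]), 'tool_rot': array([ 5.01801913e-04,  8.37546389e-01,  5.46365224e-01, -9.15123154e-04]), 'ft_force': array([-0.65207697,  0.60290138, -0.71768997]), 'ft_torque': array([-0.02818147, -0.03578674,  0.01871324]), 'width': 0.9991994316400739}
scene 54.91128358900426 317.57667290519845 201.32377252043705 [[0.083, 0.704, -0.706, 1136.382], [0.996, -0.064, 0.054, 6.961], [-0.007, -0.708, -0.706, 595.611], [0.0, 0.0, 0.0, 1.0]] ['vfov', 'cx', 'cy', 'pose']
side 51.822084118548716 318.058466740421 204.0870376213876 [[-1.0, 0.005, 0.028, 584.955], [-0.018, 0.666, -0.746, 562.767], [-0.022, -0.746, -0.665, 554.209], [0.0, 0.0, 0.0, 1.0]] ['vfov', 'cx', 'cy', 'pose']
wrist 63.384004057318485 320.7312481140174 202.44747187969594 [[0.402, 0.878, 0.26, 187.706], [0.916, -0.384, -0.118, 627.747], [-0.003, 0.285, -0.958, 384.224], [0.0, 0.0, 0.0, 1.0]] ['vfov', 'cx', 'cy', 'pose']
```

View pics/scene0.png

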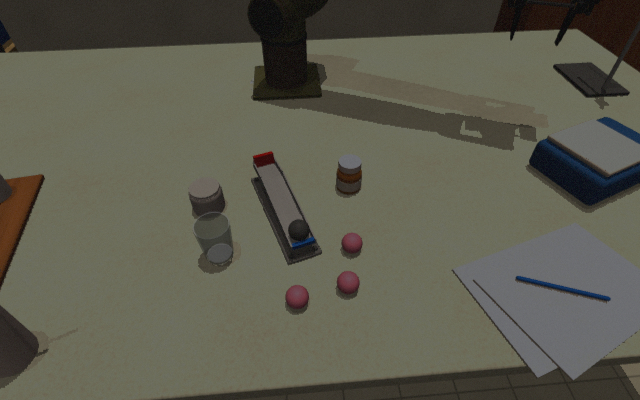

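View pics/side0.png

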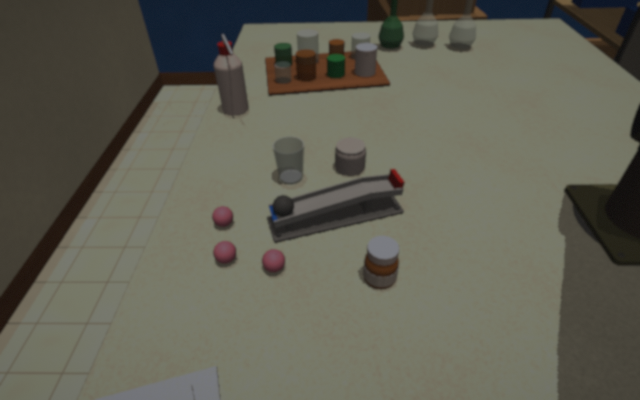

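View pics/wrist0.png

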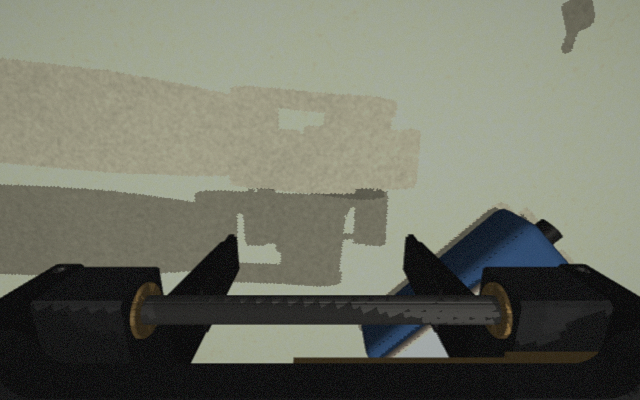

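The dark ball is at scene (299,230) and side (283,206), in the gutter at its blue lip. The three pink balls at scene (352,243), (348,282) and (297,296) are lookalikes. The dark steel one in the gutter fits the description, so I'll enlarge it to confirm and measure.

Run:
```python
import cv2,numpy as np
a=cv2.imread("pics/scene0.png")[140:270,180:380]; b=cv2.imread("pics/side0.png")[130:290,200:420]
f=lambda i,s:cv2.convertScaleAbs(cv2.resize(i,None,fx=s,fy=s,interpolation=cv2.INTER_CUBIC),alpha=1.6)
cv2.imwrite("pics/a4.png",f(a,4)); cv2.imwrite("pics/b.png",f(b,3.6))
```

```text
(no output)
```

View pics/a4.png

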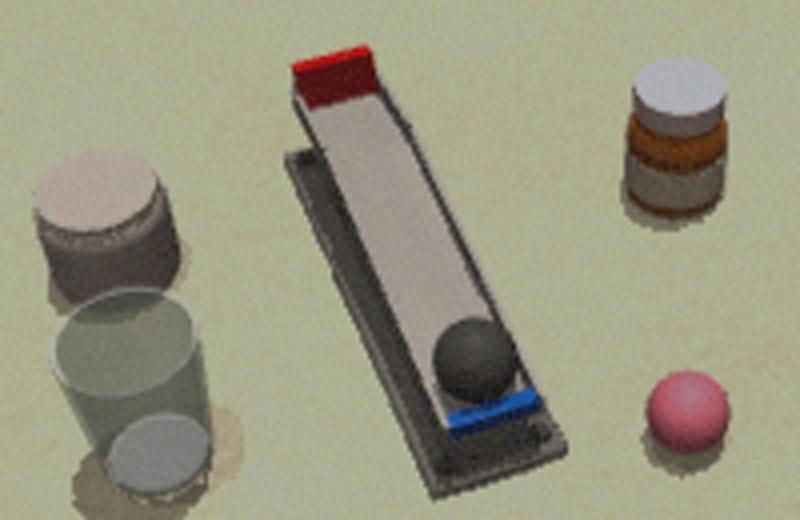

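View pics/b.png

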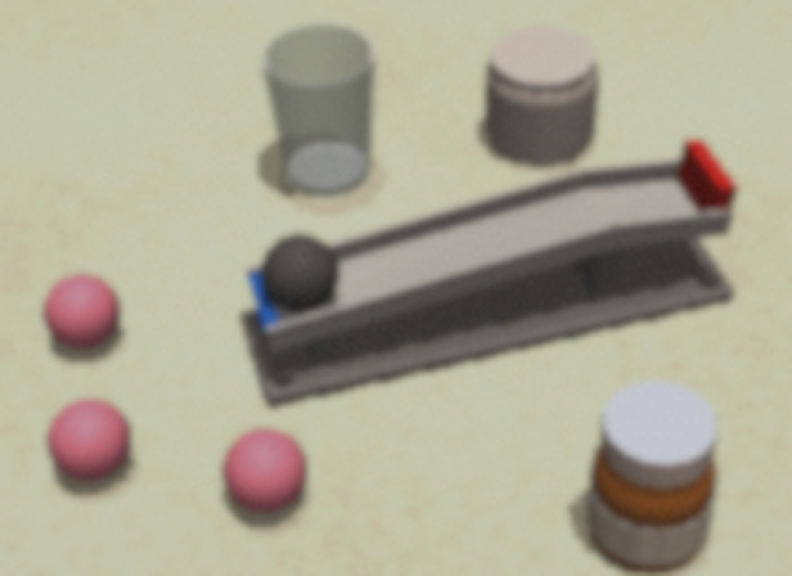

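```bash
cat > h.py <<'E'
import numpy as np
from bench import env
def proj(n,P,c=None):
    c=c or env.calibration(n); T=np.array(c["pose"]); P=np.atleast_2d(P)
    p=(P-T[:3,3])@T[:3,:3]; f=200/np.tan(np.radians(c["vfov"]/2))
    return np.c_[c["cx"]+f*p[:,0]/p[:,2], c["cy"]+f*p[:,1]/p[:,2]]
def ray(n,uv,z,c=None):
    c=c or env.calibration(n); T=np.array(c["pose"]); f=200/np.tan(np.radians(c["vfov"]/2))
    d=T[:3,:3]@np.array([(uv[0]-c["cx"])/f,(uv[1]-c["cy"])/f,1]); return T[:3,3]+d*(z-T[2,3])/d[2]
def g2w(p,P):
    P=np.atleast_2d(P);c,s=np.cos(p[2]),np.sin(p[2])
    return np.c_[p[0]+c*P[:,0]-s*P[:,1],p[1]+s*P[:,0]+c*P[:,1],P[:,2]]
E
python3 - <<'E'
from h import *
from scipy.optimize import least_squares
S=lambda u,v:(180+u/4,140+v/4); D=lambda u,v:(200+u/3.6,130+v/3.6)
obs=[("scene",(-100,0,55),S(475,360)),("side",(-100,0,55),D(300,273)),
("scene",(-130,-35,8),S(567,443)),("scene",(130,35,8),S(287,155)),("scene",(-130,35,8),S(433,488)),
("side",(130,-35,8),D(733,290)),("side",(-130,-35,4),D(273,398)),
("side",(116,-22,45),D(702,207)),("scene",(116,22,45),S(312,107)),("scene",(116,-22,45),S(378,95))]
C={n:env.calibration(n) for n in("scene","side")}
# height check of the ball by triangulation
def res(p):
    return np.concatenate([proj(n,g2w(p,P),C[n])[0]-np.array(o) for n,P,o in obs])
b=ray("scene",obs[0][2],55)
r=least_squares(res,[b[0]-90,b[1]-20,np.pi+.2],loss="soft_l1")
print(r.x,np.round(r.fun.reshape(-1,2) if r.fun.size==20 else 0,1))
print(np.round(res(r.x).reshape(-1,2),1))
print(ray("scene",obs[0][2],55),ray("side",obs[1][2],55))
print("pts",g2w(r.x,[(-100,0,55),(60,0,52),(98,0,67),(116,0,45)]).round(1))
for n,z,uv in [("scene",75,S(679,88)),("side",75,D(658,423)),("scene",60,S(97,190)),("side",60,D(542,57)),("scene",85,S(126,340)),("side",85,D(318,55))]: print(n,ray(n,uv,z).round(1))
E
```

```text
[572.91025793 -23.12130993   3.4511582 ] [[-0.1  0.1]
 [ 0.4  0. ]
 [ 0.6  1. ]
 [-1.5 -0.7]
 [-0.5  1.4]
 [ 1.2  0.1]
 [-1.6  1.7]
 [ 2.4  6. ]
 [-2.5  1.2]
 [-0.1 -0.8]]
[[-0.1  0.1]
 [ 0.4  0. ]
 [ 0.6  1. ]
 [-1.5 -0.7]
 [-0.5  1.4]
 [ 1.2  0.1]
 [-1.6  1.7]
 [ 2.4  6. ]
 [-2.5  1.2]
 [-0.1 -0.8]]
[668.01948901   7.47967369  55.        ] [668.85300056   7.21715276  55.        ]
pts [[668.2   7.3  55. ]
 [515.8 -41.4  52. ]
 [479.6 -53.   67. ]
 [462.4 -58.5  45. ]]
scene [504.2 125.1  75. ]
side [502.3 127.6  75. ]
scene [ 540.4 -179.9   60. ]
side [ 539.3 -178.2   60. ]
scene [ 668.5 -146.2   85. ]
side [ 668.5 -144.7   85. ]
```

```bash
cat >> h.py <<'E'
from scipy.spatial.transform import Rotation as R
def fl(x): return 52+(x-60)*np.tan(np.radians(6)) if x<60 else 52-(x-60)*np.tan(np.radians(7))
def rel(target, yawx=None, s=None):
    s=s or env.sense(); q=s["tool_rot"]; r=R.from_quat([q[1],q[2],q[3],q[0]])
    d=r.inv().apply(np.array(target)-s["ee_pos"]); x=r.apply([1,0,0]); a=np.arctan2(x[1],x[0])
    t=None
    if yawx is not None: t=-((yawx-a+np.pi)%(2*np.pi)-np.pi)
    return np.round(d,1), t
E
python3 - <<'E'
from h import *
from scipy.optimize import least_squares
S=lambda u,v:(180+u/4,140+v/4); D=lambda u,v:(200+u/3.6,130+v/3.6)
obs=[("scene",(-100,0,55),S(475,360)),("side",(-100,0,55),D(300,273)),
("scene",(-130,-35,8),S(567,443)),("scene",(130,35,8),S(287,155)),("scene",(-130,35,8),S(433,488)),
("side",(130,-35,8),D(733,290)),("side",(-130,-35,4),D(273,398)),
("scene",(116,22,45),S(312,107)),("scene",(116,-22,45),S(378,95)),
("scene",(116,-25,71),S(370,52)),("scene",(116,25,71),S(294,71))]
C={n:env.calibration(n) for n in("scene","side")}
res=lambda p:np.concatenate([proj(n,g2w(p,P),C[n])[0]-np.array(o) for n,P,o in obs])
r=least_squares(res,[573,-23,3.45],loss="soft_l1",f_scale=.7)
print(r.x.tolist(),np.round(res(r.x).reshape(-1,2),1).tolist())
p=r.x; np.save("g.npy",p)
s=env.sense(); print(rel(g2w(p,(-152,0,150))[0],p[2]-np.pi/2,s), rel([*g2w(p,(-152,0,0))[0][:2],213],p[2]-np.pi/2,s),s["t"])
E
```

```text
[571.6954894484196, -22.791837364640912, 3.447446494633294] [[-0.1, -0.4], [1.0, 0.0], [0.5, 0.6], [-1.1, -1.1], [-0.6, 0.9], [1.9, 0.4], [-1.1, 1.7], [-2.2, 0.7], [0.2, -1.1], [2.5, 0.1], [-0.4, 0.9]]
(array([-339.5,  646.6,   64.2]), np.float64(-0.7206788816960921)) (array([-339.6,  646.6,    1.2]), np.float64(-0.7206788816960921)) 0.15
```

```bash
python3 -m jog '[[-22,42,0,-0.05,0],[-45,85,0,-0.1,0],[-68,129,0,-0.15,0],[-91,173,0,-0.2,0],[-114,217,0,-0.26,0],[-137,260,0,-0.31,0],[-160,304,0,-0.37,0],[-183,348,0,-0.43,0]]' 20
python3 - <<'E'
from h import *
p=np.load("g.npy"); print(env.sense()["t"],rel(g2w(p,(-152,0,150))[0],p[2]-np.pi/2))
E
```

```text
t: 1.15
ee_pos: [507.1, 285.3, 213.7]
tool_rot: [0.0, 0.701, 0.713, -0.001]
ft_force: [0.2, 0.4, -1.5]
width: 0.215
1.15 (array([-265.8,  205. ,   63.8]), np.float64(-0.2886486696799615))
```

```bash
python3 -m jog '[[-40,30,0,-0.05,0],[-80,60,0,-0.1,0],[-120,90,5,-0.15,0],[-160,120,15,-0.2,0],[-200,150,30,-0.25,0],[-235,180,45,-0.289,0],[-266,205,60,-0.289,0],[-266,205,64,-0.289,0]]'
python3 - <<'E'
from h import *
import cv2
p=np.load("g.npy"); print(env.sense()["t"],rel(g2w(p,(-152,0,150))[0],p[2]-np.pi/2),rel(g2w(p,(-145,0,49))[0],p[2]-np.pi/2),env.sense()["ft_force"])
c=env.calibration("wrist"); cv2.imwrite("pics/w1.png",env.grab_frame("wrist")[:,:,::-1])
print(proj("wrist",g2w(p,[(-100,0,55),(-115,22,34),(-115,-22,34),(116,22,45),(116,-22,45),(60,22,64),(60,-22,64)]),c).round(0).tolist())
E
```

```text
t: 2.15
ee_pos: [716.7, 20.4, 147.3]
tool_rot: [-0.001, 0.592, 0.806, -0.002]
ft_force: [-0.1, -0.0, -0.5]
width: 0.006
2.15 (array([ 2.5,  0.7, -2.7]), np.float64(-0.0028592712381407814)) (array([ 2.5, -5.8, 98.3]), np.float64(-0.0028592712381407814)) [-0.1184361  -0.0231954  -0.49198925]
[[323.0, 145.0], [298.0, 160.0], [348.0, 160.0], [289.0, -193.0], [357.0, -193.0], [289.0, -106.0], [358.0, -106.0]]
```

View pics/w1.png

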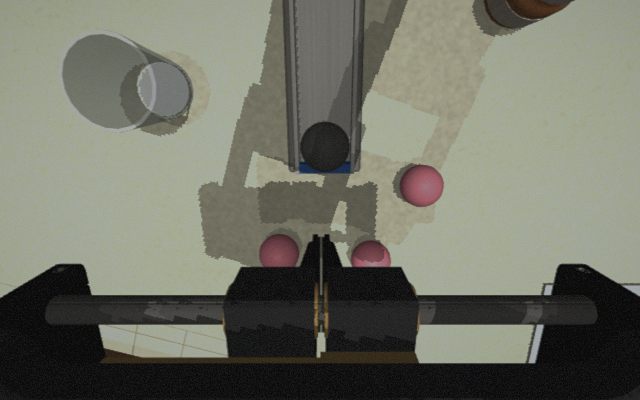

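The ball shows at (325,146) against a predicted (323,145), so the pose fit is good. Two pink balls sit either side at (279,252) and (371,258), about 45 mm off the centre line and clear of the shut fingers. Lowering the fingers behind the ball.

```bash
python3 -m jog '[[2,-2,25,0,0],[2.5,-5,50,0,0],[2.5,-6,75,0,0],[2.5,-6,90,0,0],[2.5,-6,97,0,0],[2.5,-6,97,0,0]]'
python3 - <<'E'
from h import *
import cv2
p=np.load("g.npy"); s=env.sense(); print(s["t"],s["ft_force"]); 
for x in(-130,-105,-80,-55,-30,-5,20,45,62):
  xb=x+30; z=fl(xb)+20.1-7; print(x,z.round(1),rel(g2w(p,(x,0,z))[0],p[2]-np.pi/2,s))
cv2.imwrite("pics/s2.png",env.grab_frame("side")[:,:,::-1])
E
```

```text
t: 2.95
ee_pos: [709.0, 22.7, 50.6]
tool_rot: [-0.002, 0.592, 0.806, -0.002]
ft_force: [-0.5, 0.0, 0.6]
width: 0.007
2.95 [-0.49088526  0.02342511  0.60071551]
-130 48.3 (array([ -2. , -14.7,   2.4]), np.float64(-0.0011823562057791115))
-105 50.9 (array([ -2. , -39.7,  -0.1]), np.float64(-0.0011823562057791115))
-80 53.5 (array([ -2.1, -64.7,  -2.6]), np.float64(-0.0011823562057791115))
-55 56.2 (array([ -2.1, -89.7,  -5.1]), np.float64(-0.0011823562057791115))
-30 58.8 (array([  -2.1, -114.7,   -7.6]), np.float64(-0.0011823562057791115))
-5 61.4 (array([  -2.2, -139.7,  -10.1]), np.float64(-0.0011823562057791115))
20 64.0 (array([  -2.2, -164.7,  -12.7]), np.float64(-0.0011823562057791115))
45 63.3 (array([  -2.2, -189.7,  -11.8]), np.float64(-0.0011823562057791115))
62 61.2 (array([  -2.2, -206.7,   -9.6]), np.float64(-0.0011823562057791115))
```

Run:
```python
import cv2
b=cv2.imread("pics/s2.png")[110:290,200:420]
cv2.imwrite("pics/s2c.png",cv2.convertScaleAbs(cv2.resize(b,None,fx=3.3,fy=3.3,interpolation=2),alpha=1.6))
```

```text
(no output)
```

View pics/s2c.png

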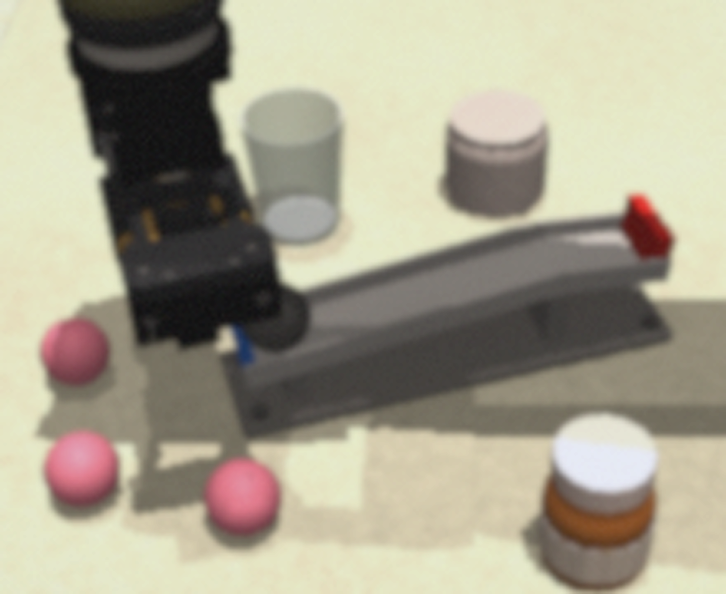

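The fingers are behind the ball and over the plate, with no contact. The ball at crop (280,318) still rests on the blue lip. Starting the slow push.

```bash
python3 -m jog '[[-0.5,-4,1,0,0],[-1,-8,1.5,0,0],[-1.5,-11,1.5,0,0],[-2,-13,1.5,0,0],[-2,-15,1.5,0,0],[-2,-17.5,1.5,0,0],[-2,-20,1.5,0,0],[-2,-23,1.3,0,0]]'
python3 - <<'E'
from h import *
import cv2
p=np.load("g.npy"); s=env.sense(); print(s["t"],s["ft_force"]); 
for x in(-105,-80,-55,20):
  xb=x+30; z=fl(xb)+20.1-7; print(x,z.round(1),rel(g2w(p,(x,0,z))[0],p[2]-np.pi/2,s))
c=env.calibration("wrist"); cv2.imwrite("pics/w3.png",env.grab_frame("wrist")[:,:,::-1])
for xb in(-100,-95,-90,-85): print(xb,proj("wrist",g2w(p,(xb,0,fl(xb)+20.1)),c).round(0))
E
```

```text
t: 4.0
ee_pos: [688.0, 13.7, 50.1]
tool_rot: [-0.001, 0.592, 0.806, -0.001]
ft_force: [1.1, 0.0, 0.3]
width: 0.005
4.0 [1.06381255 0.0087215  0.25863232]
-105 50.9 (array([  0.2, -16.9,  -0.7]), np.float64(-0.0012614108081674402))
-80 53.5 (array([  0.2, -41.9,  -3.3]), np.float64(-0.0012614108081674402))
-55 56.2 (array([  0.2, -67. ,  -5.8]), np.float64(-0.0012614108081674402))
20 64.0 (array([ 1.00e-01, -1.42e+02, -1.35e+01]), np.float64(-0.0012614108081674402))
-100 [[320. 220.]]
-95 [[320. 211.]]
-90 [[320. 203.]]
-85 [[320. 194.]]
```

View pics/w3.png

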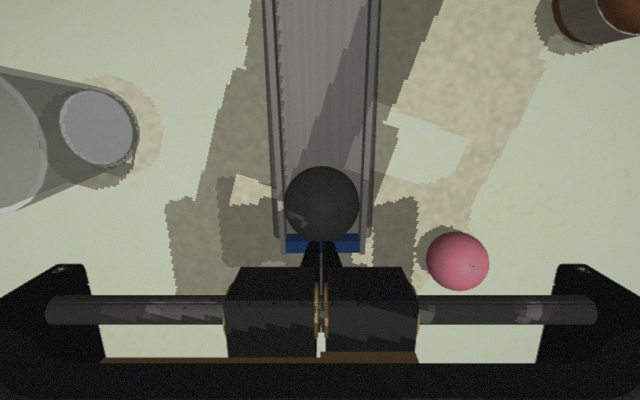

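The ball at (322,203) is at gutter x ≈ -90, off the lip and touching the fingers. Continuing steadily at about 32 mm/s.

```bash
python3 -m jog '[[0,-4,0,0,0],[0.2,-8,-0.2,0,0],[0.2,-12,-0.5,0,0],[0.2,-16,-0.8,0,0],[0.2,-20,-1.2,0,0],[0.2,-24,-1.6,0,0],[0.2,-28,-2,0,0],[0.2,-32,-2.4,0,0]]'
python3 - <<'E'
from h import *
import cv2
p=np.load("g.npy"); s=env.sense(); print(s["t"],s["ft_force"]); 
for x in(-80,-55,-30,20,45):
  xb=x+30; z=fl(xb)+20.1-7; print(x,z.round(1),rel(g2w(p,(x,0,z))[0],p[2]-np.pi/2,s))
c=env.calibration("wrist"); cv2.imwrite("pics/w4.png",env.grab_frame("wrist")[:,:,::-1])
for xb in(-70,-65,-60,-55): print(xb,proj("wrist",g2w(p,(xb,0,fl(xb)+20.1)),c).round(0))
E
```

```text
t: 5.05
ee_pos: [656.8, 4.1, 52.6]
tool_rot: [-0.001, 0.592, 0.806, -0.002]
ft_force: [0.2, 0.6, 0.0]
width: 0.006
5.05 [0.16905957 0.58399168 0.01548251]
-80 53.5 (array([-0. , -9.2, -0.9]), np.float64(-0.001276995786827495))
-55 56.2 (array([ -0.1, -34.2,  -3.4]), np.float64(-0.001276995786827495))
-30 58.8 (array([ -0.1, -59.2,  -6. ]), np.float64(-0.001276995786827495))
20 64.0 (array([  -0.2, -109.2,  -11. ]), np.float64(-0.001276995786827495))
45 63.3 (array([  -0.2, -134.2,  -10.1]), np.float64(-0.001276995786827495))
-70 [[320. 225.]]
-65 [[320. 216.]]
-60 [[320. 208.]]
-55 [[320. 199.]]
```

View pics/w4.png

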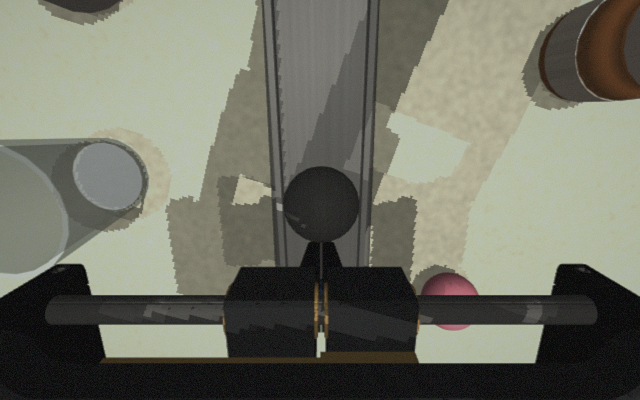

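The ball at (321,204) is still against the fingertips, at gutter x ≈ -58. Carrying on.

```bash
python3 -m jog '[[0,-4,-0.4,0,0],[0,-8,-0.8,0,0],[0,-12,-1.2,0,0],[0,-16,-1.6,0,0],[0,-20,-2,0,0],[0,-24,-2.4,0,0],[0,-28,-2.8,0,0],[0,-32,-3.2,0,0]]'; python3 -m jog '[[0,-4,-0.4,0,0],[0,-8,-0.8,0,0],[0,-12,-1.2,0,0],[0,-16,-1.6,0,0],[0,-20,-2,0,0],[0,-24,-2.4,0,0],[0,-28,-2.8,0,0],[0,-32,-3.2,0,0]]';python3 - <<'E'
from h import *
import cv2
p=np.load("g.npy"); s=env.sense(); print(s["t"],s["ft_force"]); 
for x in(-5,20,30,45,62):
  xb=x+30; z=fl(xb)+20.1-7; print(x,z.round(1),rel(g2w(p,(x,0,z))[0],p[2]-np.pi/2,s))
c=env.calibration("wrist"); cv2.imwrite("pics/w5.png",env.grab_frame("wrist")[:,:,::-1])
for xb in(-5,0,5,10): print(xb,proj("wrist",g2w(p,(xb,0,fl(xb)+20.1)),c).round(0))
E
```

```text
t: 6.1
ee_pos: [625.5, -5.7, 55.8]
tool_rot: [-0.002, 0.592, 0.806, -0.002]
ft_force: [1.0, 0.0, 0.5]
width: 0.005
t: 7.1
ee_pos: [594.7, -15.4, 59.3]
tool_rot: [-0.002, 0.592, 0.806, -0.002]
ft_force: [1.2, 0.6, 0.3]
width: 0.004
7.1 [1.2211027  0.59037795 0.33217911]
-5 61.4 (array([ -0.2, -19.2,  -2. ]), np.float64(-0.0013662019961517835))
20 64.0 (array([ -0.2, -44.2,  -4.5]), np.float64(-0.0013662019961517835))
30 65.1 (array([ -0.2, -54.2,  -5.5]), np.float64(-0.0013662019961517835))
45 63.3 (array([ -0.2, -69.2,  -3.6]), np.float64(-0.0013662019961517835))
62 61.2 (array([ -0.3, -86.2,  -1.5]), np.float64(-0.0013662019961517835))
-5 [[320. 225.]]
0 [[320. 217.]]
5 [[320. 208.]]
10 [[320. 199.]]
```

View pics/w5.png

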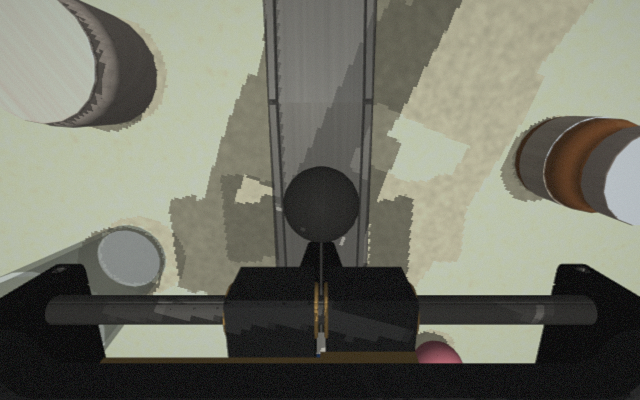

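The ball at (321,204) is at gutter x ≈ 7, with the crest line at row 102. I'll push on, then slow down near the crest.

```bash
python3 -m jog '[[0,-4,-0.4,0,0],[0,-8,-0.8,0,0],[0,-12,-1.2,0,0],[0,-16,-1.6,0,0],[0,-20,-2,0,0],[0,-24,-2.4,0,0],[0,-28,-2.8,0,0],[0,-32,-3.2,0,0]]'; python3 -m jog '[[0,-3.5,-0.3,0,0],[0,-7,-0.6,0,0],[0,-10,-1,0,0],[0,-13,-1.3,0,0],[0,-15.5,-1.6,0,0],[0,-18,-1.8,0,0],[0,-20,-1.8,0,0],[0,-22,-1.8,0,0]]';python3 - <<'E'
from h import *
import cv2
p=np.load("g.npy"); s=env.sense(); print(s["t"],s["ft_force"]); 
for x in(20,30,45,62):
  xb=x+30; z=fl(xb)+20.1-7; print(x,z.round(1),rel(g2w(p,(x,0,z))[0],p[2]-np.pi/2,s))
c=env.calibration("wrist"); cv2.imwrite("pics/w6.png",env.grab_frame("wrist")[:,:,::-1])
for xb in(55,60,65,98): print(xb,proj("wrist",g2w(p,(xb,0,fl(xb)+20.1)),c).round(0))
E
```

```text
t: 8.15
ee_pos: [563.4, -25.2, 62.6]
tool_rot: [-0.002, 0.592, 0.806, -0.002]
ft_force: [1.2, -0.2, 0.6]
width: 0.006
t: 9.15
ee_pos: [542.0, -31.8, 64.3]
tool_rot: [-0.002, 0.592, 0.806, -0.002]
ft_force: [-0.1, 0.7, -0.7]
width: 0.004
9.15 [-0.14790739  0.65535152 -0.72343209]
20 64.0 (array([-0.3, 11. ,  0.2]), np.float64(-0.00132589889935808))
30 65.1 (array([-0.4,  1. , -0.8]), np.float64(-0.00132589889935808))
45 63.3 (array([ -0.4, -14. ,   1.1]), np.float64(-0.00132589889935808))
62 61.2 (array([ -0.4, -31. ,   3.3]), np.float64(-0.00132589889935808))
55 [[319. 217.]]
60 [[319. 209.]]
65 [[319. 199.]]
98 [[319. 135.]]
```

View pics/w6.png

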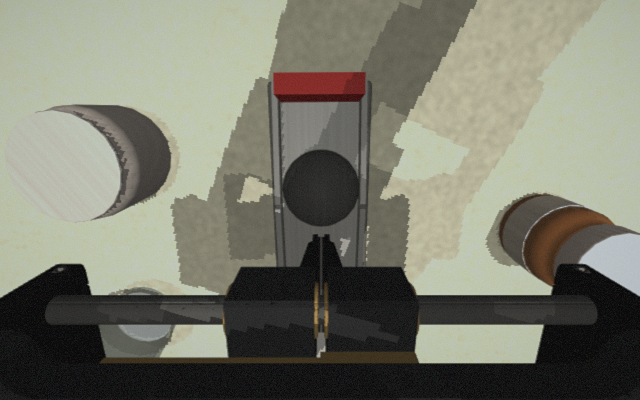

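The ball at (320,188) is at x ≈ 71, past the crest, and rolling ahead into the dip. I'll follow slowly so it can't come back.

```bash
python3 -m jog '[[0,-2,0,0,0],[0,-4,0,0,0],[0,-6,0.2,0,0],[0,-8,0.4,0,0],[0,-10,0.6,0,0],[0,-12,0.8,0,0],[0,-14,1,0,0],[0,-16,1.2,0,0]]';python3 - <<'E'
from h import *
import cv2
p=np.load("g.npy"); s=env.sense(); print(s["t"],s["ft_force"]); 
for x in(45,62): print(x,rel(g2w(p,(x,0,63))[0],p[2]-np.pi/2,s))
c=env.calibration("wrist"); cv2.imwrite("pics/w7.png",env.grab_frame("wrist")[:,:,::-1])
for xb in(90,94,98): print(xb,proj("wrist",g2w(p,(xb,0,fl(xb)+20.1)),c).round(0))
E
```

```text
t: 10.2
ee_pos: [526.5, -36.7, 63.2]
tool_rot: [-0.002, 0.592, 0.806, -0.002]
ft_force: [-0.3, -0.1, 0.2]
width: 0.004
10.2 [-0.32458242 -0.1284531   0.16305901]
45 (array([-0.4,  2.3,  0.1]), np.float64(-0.0013732590749109264))
62 (array([ -0.4, -14.7,   0.3]), np.float64(-0.0013732590749109264))
90 [[319. 182.]]
94 [[319. 174.]]
98 [[319. 167.]]
```

View pics/w7.png

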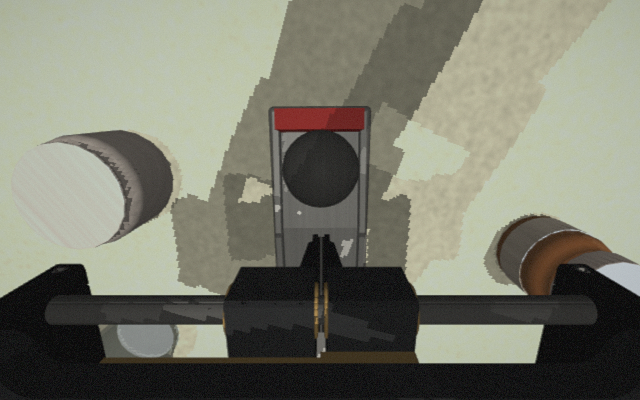

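The ball at (320,168) matches the predicted rest position at x = 98, (319,167). The fingers are about 20 mm clear, so I'll raise them.

```bash
python3 -m jog '[[0,4,-4,0,0],[0,10,-15,0,0],[0,15,-35,0,0],[0,15,-60,0,0],[0,15,-85,0,0],[0,15,-105,0,0],[0,15,-110,0,0],[0,15,-110,0,0]]';python3 - <<'E'
from h import *
import cv2
p=np.load("g.npy"); s=env.sense(); print(s["t"],s["ft_force"]); 
c=env.calibration("wrist"); a=env.grab_frame("wrist")[:,:,::-1]; b=env.grab_frame("side")[:,:,::-1]
cv2.imwrite("pics/w8.png",a)
for n,cc in(("wrist",c),("side",None)): print(n,proj(n,g2w(p,[(98,0,67),(90,0,68)]),cc).round(0).tolist())
cv2.imwrite("pics/s8.png",cv2.convertScaleAbs(cv2.resize(b[100:290,200:440],None,fx=3,fy=3),alpha=1.6))
E
```

```text
t: 11.25
ee_pos: [541.3, -32.0, 173.1]
tool_rot: [-0.002, 0.592, 0.806, -0.003]
ft_force: [0.7, -0.4, -1.0]
width: 0.004
11.25 [ 0.66564733 -0.35891157 -0.97006109]
wrist [[320.0, 125.0], [320.0, 135.0]]
side [[386.0, 180.0], [382.0, 180.0]]
```

View pics/w8.png

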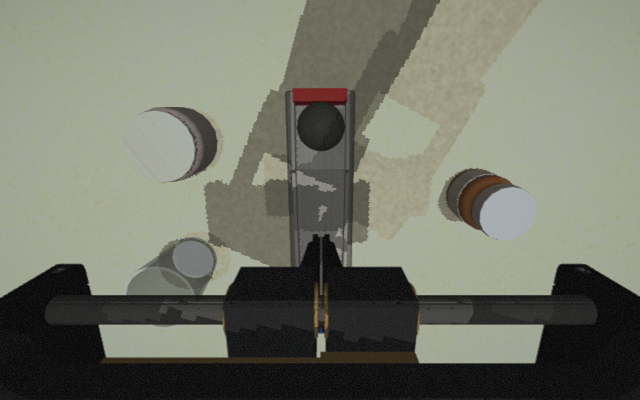

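View pics/s8.png

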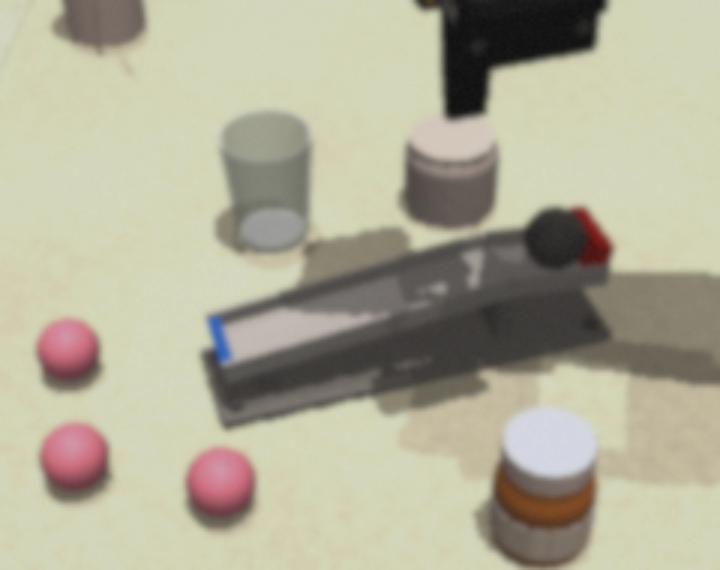

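The wrist view has the ball at (321,126) and the side view at (385,179). Predicted rest was (320,125) and (386,180), so it is against the red stop. The beaker, jar and pot look unmoved.

```bash
python3 -c "
from bench import env
env.sign_off()"
```

```text
the job is handed in; nothing more can be done
```

The ball is in the dip against the red end stop. I pushed it up the gutter with the shut fingertips at about 32 mm/s and slowed for the crest. It rolled the last 3 cm or so to the stop by itself. I then raised the fingers clear and handed the job in at about 11.3 s.

- **Ball position:** after retreating, the wrist and side views put the ball within about 1 px of its predicted rest position (gutter x = 98 mm). It had also been there a second earlier, before I raised the fingers.
- **Forces:** wrist force readings stayed below about 2 N.
- **Other objects:** the beaker, jar, pot and pink balls look unmoved. I judged this by eye in the side view and did not re-measure them.
- **Disagreement:** in the gutter fit, one side-view corner of the red stop was off by about 6 px, probably because the channel wall hid it. I left it out, and the rest agreed to within about 2.5 px.

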